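Load the spindle track and cover its mouth

TASK

Put the clamping spindles away in their guide track: lift the loose end cover off the track's mouth and stand it down on the worktop clear of the track, then slide every spindle that is there in through the mouth, upright, its foot under the lips and its shank along the slot, deep enough that all of them fit and none is in the way of the cover. Then set the end cover back squarely over the mouth so that it lies flat on the track, and let go; leave the knob, the gear and the tape roll where they are.

Things in the scene. Friction and masses are not known exactly. Their poses are not given: they have to be found in the camera images.
- track_mouth (a point): Middle of the guide track's mouth, on the worktop (z = 0); x runs from the mouth along the channel to the stop, y across, z up. Aluminium track fixed to the worktop, 71 mm wide, 20.5 mm high, no floor: things slide on the worktop. Channel 55 mm wide inside (flared to 63 over the first 16 mm), 140 mm long. In front of the mouth the worktop is free of fixed things for 70 mm.
- track_stop (a point): Middle of the stop's inner face, on the worktop, 140 mm along x from the mouth, axes as there; stop 26.5 mm high. Two lips overhang the channel along its whole length, 15.5 to 20.5 mm above the worktop (screw heads 2 mm higher), leaving a 25 mm slot in the middle, open at the mouth: a spindle enters only there. Beyond the stop, by the front edge, a rack post stands 140 mm high.
- cover: Loose end cover, a grey sheet hood, 120 g; origin at the middle of its top plate's underside in y, 9 mm from its -x edge. Plate 31 mm (x) by 84 mm (y), 3 mm thick. Skirts reach 16 mm below the origin on both y sides (78 mm apart inside) and on the -x side; +x side open. Seated: axes as the track's, origin 0 (-5 to 6) mm along x from the mouth, plate on the lips, 20.5 mm up.
- cover_grip (a point): Grip point on the cover's black T-grip, 6.5 mm in +x from the cover's origin and 27 mm above it; axes as the cover's. Its upright web is 14 mm thick along y (taken across this) and 30 mm long along x, and ends 14 mm above this point in a head 26 mm wide and 6 mm thick. It is 47.5 mm up when the cover is seated on the track, 43 mm up when the cover stands on its skirts on the worktop.
- clamp_fixture: Fixed fixture plate with a toggle clamp (not used), 160 mm (x) by 130 mm (y), 10 mm high, its handle 170 mm high at x +30, y 0; origin under the plate's middle. In its frame the worktop patch x -190 to +80 mm, y +70 to +180 mm has no fixed things but perhaps the track's mouth; some spindles start there, and the cover can be stood there.
- bench_vice: Fixed bench vice (not used), 215 mm (x) by 104 mm (y), 110 mm high, standing between the two patches where spindles start; origin under its middle. In its frame the worktop patch x -110 to +150 mm, y +55 to +165 mm has no fixed things: some spindles start there, and the cover can be stood there too.
- spindle_1_mid (a point): Clamping spindle, one of four alike; two or three are there. Point on its axis, 43 mm above its underside; z up its axis. Metal, 86 mm tall, under 190 g: foot 36 (its x) by 50 (its y) by 12 mm thick, collar 20 mm across up to 22 mm, round shank 12 mm across up to 54 mm (take it here), wider nut (24 mm) above. Goes in with its x along the track, either way round.
- spindle_2_mid (a point): Clamping spindle, one of four alike; two or three are there. Point on its axis, 43 mm above its underside; z up its axis. Metal, 86 mm tall, under 190 g: foot 36 (its x) by 50 (its y) by 12 mm thick, collar 20 mm across up to 22 mm, round shank 12 mm across up to 54 mm (take it here), wider nut (24 mm) above. Goes in with its x along the track, either way round.
- spindle_3_mid (a point): Clamping spindle, one of four alike; two or three are there. Point on its axis, 43 mm above its underside; z up its axis. Metal, 86 mm tall, under 190 g: foot 36 (its x) by 50 (its y) by 12 mm thick, collar 20 mm across up to 22 mm, round shank 12 mm across up to 54 mm (take it here), wider nut (24 mm) above. Goes in with its x along the track, either way round.
- spindle_4_mid (a point): Clamping spindle, one of four alike; two or three are there. Point on its axis, 43 mm above its underside; z up its axis. Metal, 86 mm tall, under 190 g: foot 36 (its x) by 50 (its y) by 12 mm thick, collar 20 mm across up to 22 mm, round shank 12 mm across up to 54 mm (take it here), wider nut (24 mm) above. Goes in with its x along the track, either way round.
- knob: Bystander: black star knob, 38 mm across, 43 mm high with its stud up, standing on the worktop to the right of the clamp fixture; origin under its centre. Leave it alone.
- gear: Bystander: steel spur gear 60 mm across, 22 mm high, lying on the worktop to the left of the vice; origin under its centre. Leave it alone.
- tape: Bystander: roll of yellow tape 68 mm across, 19 mm high, lying on the worktop to the right of the clamp fixture; origin under its centre. Leave it alone.
Not all that is in view belongs to the job. Leave any purple look-alike of the part that bears spindle_1_mid alone.

How it is judged (in metres and radians):
On the way, in this order (a step that is already met when the one before it is completed fails the run):
1. the end cover has been lifted off and stands, released, on the worktop clear of the track's mouth (horizontal distance between cover_grip and track_mouth above 0.06 m and height (world z) of cover_grip below 0.05 m and angle between cover_grip's own z axis and vertical below 0.15 rad and contact force between cover and the fingers below 0.2 N and contact force between cover and track below 0.05 N), for 0.2 s.
2. every spindle present stands upright in the channel, its foot under the lips and far enough in for the cover (its axis 35 mm or more inside the mouth) (x of spindle_1_mid in the frame of track_mouth between 0.035 and 0.126 m and y of spindle_1_mid in the frame of track_mouth between -0.006 and 0.006 m and angle between each of spindle_1_mid, spindle_2_mid, spindle_3_mid, spindle_4_mid's own z axis and vertical below 0.12 rad and height (world z) of each of spindle_1_mid, spindle_2_mid, spindle_3_mid, spindle_4_mid below 0.048 m and x of spindle_2_mid in the frame of track_mouth between 0.035 and 0.126 m and y of spindle_2_mid in the frame of track_mouth between -0.006 and 0.006 m and x of spindle_3_mid in the frame of track_mouth between 0.035 and 0.126 m and y of spindle_3_mid in the frame of track_mouth between -0.006 and 0.006 m and x of spindle_4_mid in the frame of track_mouth between 0.035 and 0.126 m and y of spindle_4_mid in the frame of track_mouth between -0.006 and 0.006 m), for 0.2 s.
At the end, for the whole second after the job is handed in: Each spindle present upright (0.12 rad) in the channel, axis 35 mm or more inside the mouth; the cover flat on the track over the mouth (grip point -3 to 16 mm along from the mouth, within 6 mm of the middle, height within 3 mm, turned under 0.15 rad); all released, at rest (all of step 2 and x of cover_grip in the frame of track_mouth between -0.003 and 0.016 m and y of cover_grip in the frame of track_mouth between -0.006 and 0.006 m and height (world z) of cover_grip between 0.0455 and 0.0505 m and angle between cover_grip's own z axis and vertical below 0.06 rad and angle between the x axis of cover_grip and the x axis of track_mouth, either way round below 0.15 rad and linear speed of each of cover, spindle_1, spindle_2, spindle_3, spindle_4 below 0.02 m/s); the robot touches nothing.
It fails at once if the knob, the gear or the tape roll is moved more than 20 mm (distance of any of knob, gear, tape from where it was at the start of the episode above 0.02 m).
Of spindle_1, spindle_2, spindle_3, spindle_4 only 2 to 3 are there at a start; the rules pass over those that are not, and their reading is None.
At some moment in a run one of spindle_1, spindle_2, spindle_3, spindle_4 may be knocked a few centimetres aside while the robot is not near it.
It also fails if it takes over 210 s, if anything falls off the work surface, if the arm or the gripper's body presses on something with over 40 N, if the wrist force passes 120 N, or if a joint passes its speed limit or range.

ROBOT

A 6-joint arm with a two-finger parallel gripper is mounted at the origin on a cart in front of the work surface, level with it; the furniture and walls round the work are solid. World frame = base frame: x ahead of the robot, y to its left, z up, the work surface at z = 0. Lengths are in mm, angles in rad, forces in N, time in s.
With the tool pointing down it reaches from about 350 to 975 mm from the base axis. Payload 7.1 kg.
Tool frame: the origin (TCP) lies at the very end of the fingers, on their centre line; the grasp point (between the pads) lies 19 mm behind it (ctrl.pinch_z is the distance from the TCP to the grasp point, in mm); z points along the fingers, y is the direction in which the jaws open and shut (so a half turn about z gives the same grasp; the last joint's range is limited). The gripper opens to 88 mm and grips with 3 to 60 N. Pads are 20 mm wide; open, the fingers measure 115 mm over their backs; the gripper's body (75 mm by 178 mm) begins 61 mm behind the grasp point.
Start: joints at [-1.358, 0.423, 1.63, -0, 1.089, -0.019], TCP at [143.6, -608.263, 222.675] pointing down, gripper open.
Joint ranges: [-3, 3], [-0.9, 2.11], [0.09, 2.58], [-1.31, 4.45], [0.11, 2.69], [-2.54, 2.54]. Speed limits (rad/s): [2.39, 2.39, 3.01, 3.14, 3.14, 3.14].

INTERFACE

Orientations are given as a rotation vector (axis times angle).
In Python, from workcell import ctrl gives the robot as it stands.
- The arm moves only by the shell command python3 -m inch 'ROWS' [OPENING]. ROWS is JSON, a list of rows, each an object with "xyz": the shift along the tool's x, y, z in cm, a list of three; "spin": the turn about the tool's z in degrees. A call has 1 to 20 rows; each row is the pose to reach, as a shift and turn from the pose measured when the call began, along the tool's axes at that moment; what a row does not reach only later rows make up. A row lasts 1/10 s, in which the tool goes at most 50 mm and 8.59 degrees, less where a joint would pass 70% of its speed; a pose out of reach is approached as far as the arm can. A call with a gripper value outside its range is refused whole. OPENING is the closure, from 0 (fully open) to 1 (shut), set as the call begins (- or left out, the last holds). The fingers move at their own pace and stop on an object; the grip force is fixed at half the most. Time passes only in rows, so rows that repeat a pose let the fingers close. It gives the time, the measured TCP pose, the force and the opening at its end, in the units of the state.
- ctrl.get_obs(): the state, without advancing time (a new reading comes with each control period).
- ctrl.get_image(name): name is "side" or "top" or "wrist"; returns the picture (480x640x3 uint8, red, green, blue); there is no depth.
- ctrl.camera_info(name): a dict with "camera_matrix" (3x3 intrinsics, pixels), "R" (3x3) and "t" (3): a world point X has camera coordinates R X + t; the wrist camera has in their place "hand_eye" (4x4, takes a point from camera to tool coordinates, whose origin is the TCP and whose axes are the flange's). Camera axes: x right, y down, z forward; pixel columns grow to the right and rows downward; lengths in mm; the calibration is good to about 2 mm. A picture is of the moment at which its call begins: read the wrist's pose just before it. camera_info takes no time and is no camera call.
- ctrl.close_job(): hands the job in, once; it reports no verdict.
The state is a dict: "t": time; "qpos": joint angles; "qvel": joint speeds; "joint_torque": joint torques, N m; "ee_pos": TCP position; "orientation": TCP orientation; "ft_force": force on the tool from outside, world axes, zero at the start; "moment": the same for the moment, N m; "width": finger opening in mm.
Only numpy, scipy, OpenCV 4.12 (cv2) and the standard library are available. Lean on these libraries where they do the work, as an engineer would, in place of code of your own. Each camera call takes 0.05 s, during which the arm holds its last target. There are 200 camera calls.

## Working session

There is one attempt and no reset: what is moved stays moved. The work goes in short steps, Python scripts to look and compute and a shell command to move; the robot and the scene stay as the last step left them, time stands still between calls to the robot, and variables do not carry over. Pictures are saved under pics/ and viewed, about 12 in all and at most 16, crops included, and the job is handed in when it is done.

```bash
ls; mkdir -p pics; python3 - <<'E'
from workcell import ctrl
import cv2, numpy as np
np.set_printoptions(precision=3,suppress=True)
print(ctrl.get_obs())
for n in("top","side","wrist"):
    cv2.imwrite(f"pics/{n}0.png",ctrl.get_image(n)[...,::-1]); print(n,ctrl.camera_info(n))
E
```

```text
pics
{'t': 0.0, 'qpos': array([-1.358,  0.424,  1.631, -0.   ,  1.089, -0.019]), 'qvel': array([ 0.001,  0.002,  0.002, -0.001, -0.   , -0.001]), 'joint_torque': array([  0.005, -54.461, -27.366,   0.065,   0.023,  -0.   ]), 'ee_pos': array([ 143.481, -607.744,  221.909]), 'orientation': array([-3.119, -0.363,  0.   ]), 'ft_force': array([ 0.279, -1.188, -0.266]), 'moment': array([0.043, 0.047, 0.008]), 'width': 87.47299418361841}
top {'camera_matrix': array([[436.911,   0.   , 317.084],
       [  0.   , 436.911, 243.818],
       [  0.   ,   0.   ,   1.   ]]), 'R': array([[ 0.009, -0.999,  0.042],
       [-0.995, -0.014, -0.1  ],
       [ 0.1  , -0.041, -0.994]]), 't': array([113.985, 496.256, 950.908])}
side {'camera_matrix': array([[483.612,   0.   , 317.438],
       [  0.   , 483.612, 235.574],
       [  0.   ,   0.   ,   1.   ]]), 'R': array([[ 0.995,  0.098,  0.015],
       [ 0.056, -0.426, -0.903],
       [-0.082,  0.899, -0.43 ]]), 't': array([-474.817,  109.451, 1110.949])}
wrist {'camera_matrix': array([[427.492,   0.   , 325.047],
       [  0.   , 427.492, 242.95 ],
       [  0.   ,   0.   ,   1.   ]]), 'hand_eye': array([[   0.   ,   -0.964,   -0.265,   73.497],
       [   1.   ,    0.   ,    0.   ,    1.359],
       [  -0.   ,   -0.265,    0.964, -161.258],
       [   0.   ,    0.   ,    0.   ,    1.   ]])}
```

View pics/top0.png

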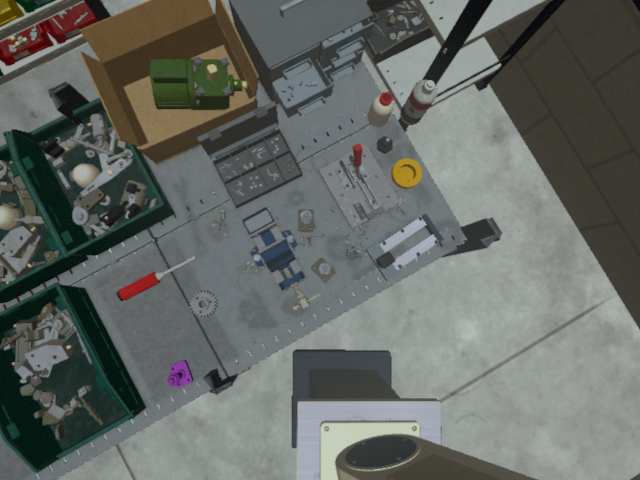

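View pics/side0.png

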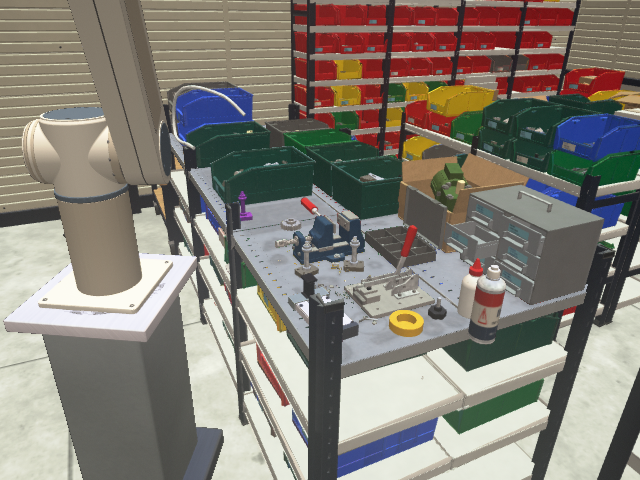

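Top: the track is at about (408,243) with the cover's black grip at (386,260). The rack post is at (480,235), so the mouth faces lower left. Spindles are at about (306,218) and (322,268), and the purple decoy at (180,374). Side: the spindles are at (307,255) and (353,250). Zooming in next.

```bash
python3 - <<'E'
import cv2
a=cv2.imread("pics/top0.png")[130:320,190:460]; b=cv2.imread("pics/side0.png")[200:350,230:460]
cv2.imwrite("pics/c0.png",cv2.resize(a,(800,563),interpolation=cv2.INTER_CUBIC))
cv2.imwrite("pics/c1.png",cv2.resize(b,(800,522),interpolation=cv2.INTER_CUBIC))
E
```

```text
(no output)
```

View pics/c0.png

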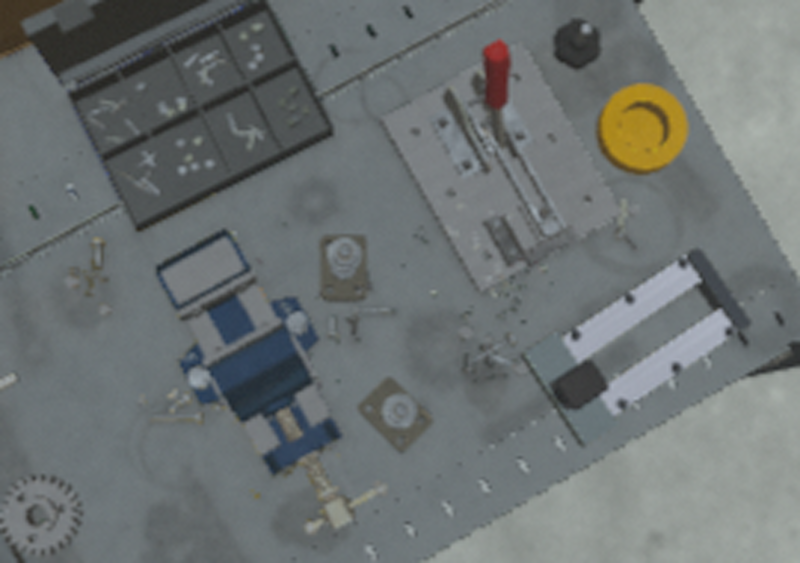

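View pics/c1.png

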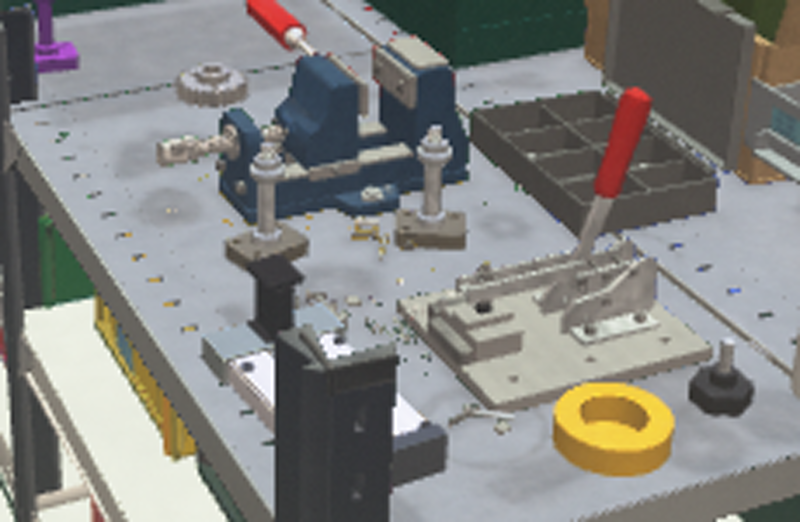

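Two spindles stand between the vice and the fixture. None are left of the vice or in the slot, and the cover sits at the track's lower-left end. Now turning pixels into positions.

```bash
cat > h.py <<'E'
import numpy as np, cv2
from workcell import ctrl
from scipy.spatial.transform import Rotation as Ro
np.set_printoptions(precision=1,suppress=True)
def cam(n,obs=None):
    i=ctrl.camera_info(n);K=i["camera_matrix"]
    if n!="wrist": return K,i["R"],i["t"]
    o=obs or ctrl.get_obs();T=np.eye(4);T[:3,:3]=Ro.from_rotvec(o["orientation"]).as_matrix();T[:3,3]=o["ee_pos"]
    M=np.linalg.inv(T@i["hand_eye"]);return K,M[:3,:3],M[:3,3]
def ray(c,uv,z):
    K,R,t=c;d=R.T@np.linalg.inv(K)@np.array([uv[0],uv[1],1.]);o=-R.T@t
    return (o+d*(z-o[2])/d[2])[:3]
def proj(c,X):
    K,R,t=c;p=K@(R@np.asarray(X,float)+t);return p[:2]/p[2]
def toolmove(xyz,yaw=None,obs=None):
    """shift in cm along tool axes, and spin deg to put tool x axis at world yaw deg"""
    o=obs or ctrl.get_obs();R=Ro.from_rotvec(o["orientation"]).as_matrix()
    s=R.T@(np.array(xyz)-o["ee_pos"])/10
    y=np.degrees(np.arctan2(R[1,0],R[0,0]))
    print("ee",o["ee_pos"],"yaw",y,"t",o["t"],"w",o["width"],"F",o["ft_force"]);print("shift cm",np.round(s,2),"spin",None if yaw is None else -((yaw-y+90)%180-90))
E
python3 - <<'E'
from h import *
c=cam("top")
def P(z,*a):
    return np.array([ray(c,(190+u/2.963,130+v/2.963),z) for u,v in a])
def rect(p): 
    print(p[:,:2].mean(0)); print(" edges",[(np.linalg.norm(d[:2]).round(),np.degrees(np.arctan2(d[1],d[0])).round()) for d in np.diff(np.r_[p,p[:1]],axis=0)])
print("A");rect(P(12,(320,236),(365,236),(370,300),(322,300)));print(P(80,(345,250)))
print("B");rect(P(12,(358,410),(392,378),(433,413),(400,452)));print(P(80,(401,408)))
print("stop",P(26.5,(695,255),(742,325)))
print("lipL",P(20.5,(560,345),(685,258)),"lipR",P(20.5,(625,410),(735,318)))
print("cover edge",P(23.5,(523,352),(582,443)),"grip",P(67,(580,385)))
print("vice, fixture",P(110,(255,370)),P(10,(383,117),(483,292),(622,205)))
print("decoy",ray(c,(180,374),40), "gear",ray(c,(203,304),20))
toolmove([0,0,0],0)
E
```

```text
A
[548.8 144.4]
 edges [(np.float64(34.0), np.float64(-89.0)), (np.float64(50.0), np.float64(-175.0)), (np.float64(37.0), np.float64(91.0)), (np.float64(49.0), np.float64(3.0))]
[[551.2 145.1  80. ]]
B
[438.4 104.2]
 edges [(np.float64(35.0), np.float64(-46.0)), (np.float64(41.0), np.float64(-130.0)), (np.float64(39.0), np.float64(140.0)), (np.float64(45.0), np.float64(46.0))]
[[439.3 104.4  80. ]]
stop [[ 560.7 -122.2   26.5]
 [ 507.6 -157.4   26.5]]
lipL [[ 491.1  -19.5   20.5]
 [ 559.3 -116.2   20.5]] lipR [[ 442.4  -68.7   20.5]
 [ 513.6 -154.1   20.5]]
cover edge [[485.1   9.2  23.5]
 [417.2 -35.2  23.5]] grip [[457.9 -25.3  67. ]]
vice, fixture [[462.6 205.7 110. ]] [[667.7 115.8  10. ]
 [532.1  37.8  10. ]
 [601.8 -70.4  10. ]]
decoy [214.9 405.5  40. ] gear [360.  367.2  20. ]
ee [ 143.5 -607.9  222.1] yaw 13.280160048690211 t 0.15 w 87.51271894308023 F [-0.7 -0.5  0.6]
shift cm [ -0.  -62.4  22.3] spin 13.280160048690206
```

Track x points at about -57° and the mouth is near (455,-15). Moving above the cover with the tool turned so the camera looks from in front of the mouth.

```bash
R='{"xyz":[44.7,-47.3,0],"spin":-110}'; python3 -m inch '[{"xyz":[44.7,-47.3,0],"spin":-110},{"xyz":[44.7,-47.3,0],"spin":-110},{"xyz":[44.7,-47.3,0],"spin":-110},{"xyz":[44.7,-47.3,0],"spin":-110},{"xyz":[44.7,-47.3,0],"spin":-110},{"xyz":[44.7,-47.3,0],"spin":-110},{"xyz":[44.7,-47.3,0],"spin":-110},{"xyz":[44.7,-47.3,0],"spin":-110},{"xyz":[44.7,-47.3,0],"spin":-110},{"xyz":[44.7,-47.3,0],"spin":-110},{"xyz":[44.7,-47.3,0],"spin":-110},{"xyz":[44.7,-47.3,0],"spin":-110},{"xyz":[44.7,-47.3,0],"spin":-110},{"xyz":[44.7,-47.3,0],"spin":-110},{"xyz":[44.7,-47.3,0],"spin":-110},{"xyz":[44.7,-47.3,0],"spin":-110},{"xyz":[44.7,-47.3,0],"spin":-110},{"xyz":[44.7,-47.3,0],"spin":-110}]' 0; python3 - <<'E'
from h import *
o=ctrl.get_obs(); cv2.imwrite("pics/w1.png",ctrl.get_image("wrist")[...,::-1])
toolmove([470,-45,222],123); print(o["orientation"],o["qpos"]); np.save("w1.npy",np.r_[o["ee_pos"],o["orientation"]])
E
```

```text
t: 1.95
ee_pos: [469.4, -46.0, 222.7]
orientation: [-1.495, -2.762, -0.001]
ft_force: [0.3, 0.8, 0.1]
width: 87.7
ee [469.5 -45.9 222.7] yaw 123.14811968554066 t 2.0 w 87.60684198427366 F [ 0.1 -0.3  0. ]
shift cm [0.1 0.1 0.1] spin 0.14811968554066368
[-1.5 -2.8 -0. ] [-0.1  0.2  2.   0.   1.  -0.7]
```

View pics/w1.png

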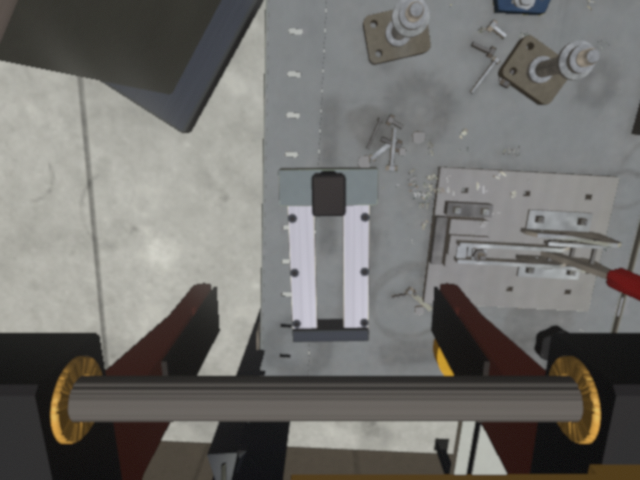

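The track runs straight down the image. The cover plate is at (279–378, 168–206) with the grip head at (312–346, 172–215), the lips at x 289–316 and 343–370, and the stop at y≈330. The spindle feet are at (397,38) and (532,70).

```bash
python3 - <<'E'
from h import *
s=np.load("w1.npy");c=cam("wrist",dict(ee_pos=s[:3],orientation=s[3:]))
im=cv2.imread("pics/w1.png").astype(int)
m=(im.min(2)>185)&(np.indices(im.shape[:2])[0]>205)&(np.indices(im.shape[:2])[0]<332)
m[:,:283]=0;m[:,385:]=0
for v in (225,250,300,318):
    u=np.where(m[v])[0]; g=np.where(np.diff(u)>10)[0]
    e=[u[0]-.5,u[g[0]]+.5,u[g[0]+1]-.5,u[-1]+.5]; p=[ray(c,(x,v),20.5) for x in e]
    print(v,e,"mid outer",(p[0]+p[3])/2,"slot mid",(p[1]+p[2])/2,"w",np.linalg.norm(p[3]-p[0]),np.linalg.norm(p[2]-p[1]))
g=im.sum(2)
print("col329 grad",[ (v,g[v,329]) for v in range(318,346,2)])
print("cover edge",g[155:180,295])
for n,z,a in(("coverfront",23.5,[(279,168),(378,168)]),("coverback",23.5,[(283,206),(375,206)]),("head",67.5,[(312,172),(346,172),(346,215),(312,215)]),("stop top inner",26.5,[(293,331),(368,331)]),
 ("B foot",12,[(364,17),(415,10),(431,47),(371,63)]),("A foot",12,[(500,72),(526,34),(565,62),(541,104)]),("nutB",80,[(411,14)]),("nutA",80,[(578,60)])):
    p=np.array([ray(c,x,z) for x in a]);print(n,p[:,:2].tolist() if 0 else p[:,:2].round(1).tolist(),p[:,:2].mean(0))
E
```

```text
225 [np.float64(289.5), np.float64(312.5), np.float64(349.5), np.float64(366.5)] mid outer [479.1 -55.2  20.5] slot mid [481.3 -53.7  20.5] w 67.14713669596323 32.26604033601512
250 [np.float64(290.5), np.float64(312.5), np.float64(344.5), np.float64(366.5)] mid outer [491.9 -73.9  20.5] slot mid [491.9 -73.9  20.5] w 67.34968424804765 28.35776152457677
300 [np.float64(291.5), np.float64(314.5), np.float64(344.5), np.float64(367.5)] mid outer [ 518.9 -113.3   20.5] slot mid [ 518.9 -113.3   20.5] w 69.60690633318293 27.476410114241975
318 [np.float64(298.5), np.float64(314.5), np.float64(344.5), np.float64(360.5)] mid outer [ 528.8 -128.3   20.5] slot mid [ 528.8 -128.4   20.5] w 57.47795556539267 27.81191380765652
col329 grad [(318, np.int64(309)), (320, np.int64(159)), (322, np.int64(125)), (324, np.int64(131)), (326, np.int64(128)), (328, np.int64(129)), (330, np.int64(176)), (332, np.int64(212)), (334, np.int64(220)), (336, np.int64(218)), (338, np.int64(217)), (340, np.int64(226)), (342, np.int64(302)), (344, np.int64(333))]
cover edge [537 509 456 411 397 391 391 389 390 390 385 368 325 268 271 322 360 372
 373 373 376 378 379 376 375]
coverfront [[417.7, -36.2], [486.9, 9.0]] [452.3 -13.6]
coverback [[437.4, -61.7], [503.2, -18.7]] [470.3 -40.2]
head [[441.1, -19.3], [462.0, -5.7], [480.0, -32.4], [458.5, -46.4]] [460.4 -25.9]
stop top inner [[506.2, -155.2], [564.0, -117.6]] [ 535.1 -136.4]
B foot [[411.9, 99.3], [442.6, 125.3], [469.2, 110.7], [435.7, 74.6]] [439.8 102.5]
A foot [[527.4, 126.4], [526.8, 159.7], [566.7, 161.1], [571.7, 125.7]] [548.1 143.2]
nutB [[439.6, 101.6]] [439.6 101.6]
nutA [[548.2, 139.7]] [548.2 139.7]
```

```bash
python3 -m inch '[{"xyz":[2.1,0.35,5],"spin":-0.4},{"xyz":[2.1,0.35,10],"spin":-0.4},{"xyz":[2.1,0.35,14],"spin":-0.4},{"xyz":[2.1,0.35,17],"spin":-0.4},{"xyz":[2.1,0.35,19],"spin":-0.4},{"xyz":[2.1,0.35,19.4],"spin":-0.4},{"xyz":[2.1,0.35,19.4],"spin":-0.4}]' 0; python3 -m inch '[{"xyz":[0,0,0],"spin":0},{"xyz":[0,0,0],"spin":0},{"xyz":[0,0,0],"spin":0},{"xyz":[0,0,0],"spin":0},{"xyz":[0,0,0],"spin":0},{"xyz":[0,0,0],"spin":0},{"xyz":[0,0,0],"spin":0},{"xyz":[0,0,0],"spin":0}]' 1
```

```text
t: 2.7
ee_pos: [460.6, -26.7, 28.5]
orientation: [-1.486, -2.766, -0.001]
ft_force: [0.2, -1.2, -0.8]
width: 87.6
t: 3.5
ee_pos: [460.6, -26.6, 28.5]
orientation: [-1.486, -2.766, -0.001]
ft_force: [-1.4, -0.6, 0.6]
width: 27.3
```

```bash
python3 -m inch '[{"xyz":[0,0,0],"spin":0},{"xyz":[0,0,0],"spin":0},{"xyz":[0,0,0],"spin":0},{"xyz":[0,0,0],"spin":0},{"xyz":[0,0,0],"spin":0}]' 1;  python3 -m inch '[{"xyz":[0,0,-1],"spin":0},{"xyz":[0,0,-3],"spin":0},{"xyz":[0,0,-6],"spin":0},{"xyz":[0,0,-10],"spin":0},{"xyz":[0,0,-15],"spin":0},{"xyz":[0,0,-17],"spin":0},{"xyz":[0,0,-17],"spin":0}]' 1; python3 - <<'E'
from h import *
toolmove([430,305,200],123)
cv2.imwrite("pics/w2.png",ctrl.get_image("wrist")[...,::-1])
E
```

```text
t: 4.0
ee_pos: [460.5, -26.6, 28.5]
orientation: [-1.486, -2.765, -0.0]
ft_force: [0.1, 0.9, 0.8]
width: 25.4
t: 4.7
ee_pos: [462.8, -27.0, 202.1]
orientation: [1.485, 2.763, 0.005]
ft_force: [0.1, -0.7, 0.1]
width: 25.5
ee [462.8 -27.  202.1] yaw 123.49162993709655 t 4.7 w 25.479006430919814 F [ 0.1 -0.7  0.1]
shift cm [29.5 15.6  0.2] spin 0.49162993709654756
```

View pics/w2.png

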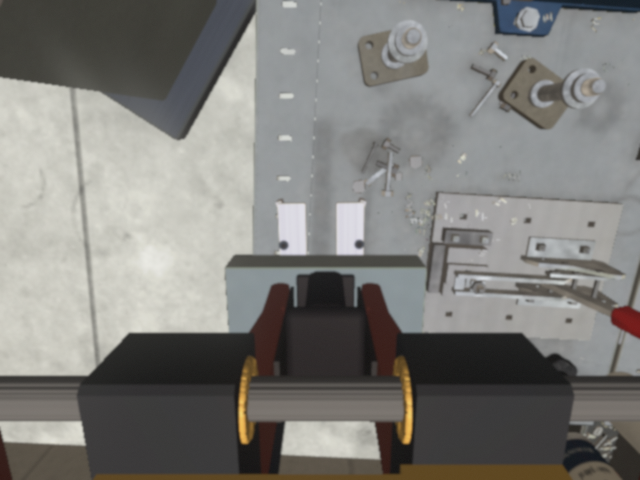

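```bash
python3 - <<'E'
import cv2
a=cv2.imread("pics/w2.png")[240:400,220:440]
cv2.imwrite("pics/c2.png",cv2.convertScaleAbs(cv2.resize(a,(800,582),interpolation=cv2.INTER_CUBIC),alpha=2,beta=20))
E
```

```text
(no output)
```

View pics/c2.png

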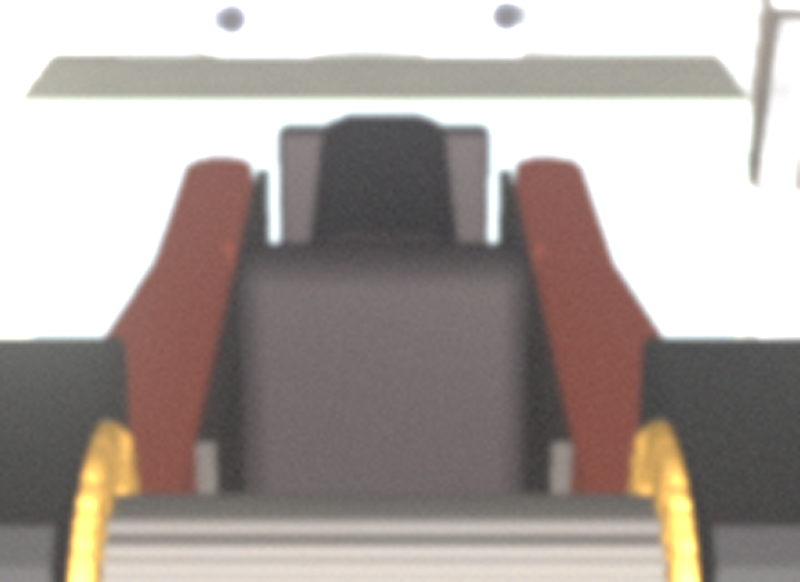

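The pads hold the T-grip by its 26 mm head, which explains the 25.5 mm width. The cover hangs level and the track's lips are clear of it. Carrying it over the vice to the free patch on its left, around (418,322).

```bash
python3 -m inch '[{"xyz":[2,1,0]},{"xyz":[5,2.5,0]},{"xyz":[9,4.4,0]},{"xyz":[13,6.4,0]},{"xyz":[17,8.4,0]},{"xyz":[21,10.3,0]},{"xyz":[25,12.3,0]},{"xyz":[28,13.8,0]},{"xyz":[30.5,15,0]},{"xyz":[31.6,15.5,0]},{"xyz":[31.6,15.5,0]},{"xyz":[31.6,15.5,0]}]' 1
python3 - <<'E'
from h import *
toolmove([418,322,24],123)
cv2.imwrite("pics/t2.png",cv2.resize(ctrl.get_image("side")[150:350,150:450,::-1],(800,533)))
E
```

```text
ee [461.5 -26.9 200. ] yaw 123.49006540742667 t 4.75 w 25.592147478478577 F [-0.2 -0.1 -1.5]
shift cm [31.5 15.6 17.6] spin 0.4900654074266697$[0]: bad value
```

View pics/t2.png

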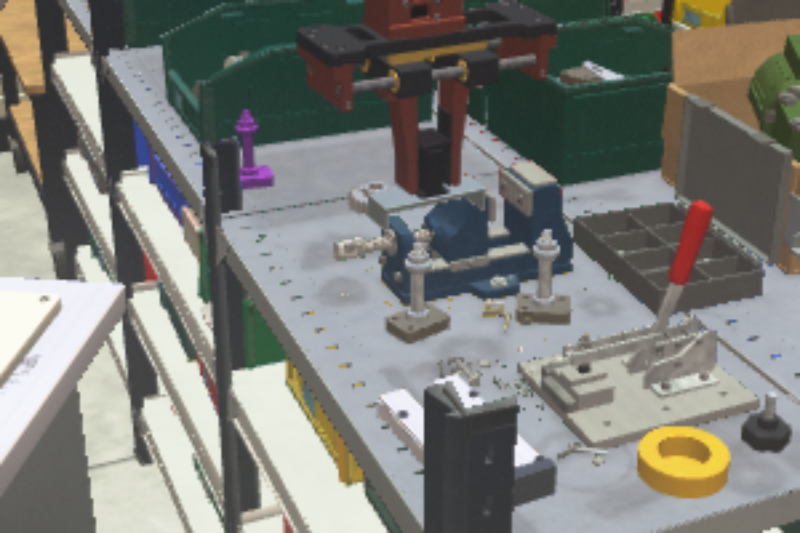

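The side view shows the cover held level above the mouth. The move was refused because every row needs a spin value, so I'm resending it.

```bash
python3 -m inch '[{"xyz":[2,1,0],"spin":0},{"xyz":[5,2.5,0],"spin":0},{"xyz":[9,4.4,0],"spin":0},{"xyz":[13,6.4,0],"spin":0},{"xyz":[17,8.4,0],"spin":0},{"xyz":[21,10.3,0],"spin":0},{"xyz":[25,12.3,0],"spin":0},{"xyz":[28,13.8,0],"spin":0},{"xyz":[30.5,15,0],"spin":0},{"xyz":[31.6,15.5,0],"spin":0},{"xyz":[31.6,15.5,0],"spin":0},{"xyz":[31.6,15.5,0],"spin":0}]' 1
python3 - <<'E'
from h import *
toolmove([418,322,24],123)
cv2.imwrite("pics/w3.png",ctrl.get_image("wrist")[...,::-1])
E
```

```text
t: 6.0
ee_pos: [414.7, 321.0, 197.8]
orientation: [-1.486, -2.765, 0.003]
ft_force: [-0.2, -0.6, -0.3]
width: 25.4
ee [414.7 321.  197.8] yaw 123.50237252302135 t 6.0 w 25.442305646676555 F [-0.2 -0.6 -0.3]
shift cm [-0.1  0.4 17.4] spin 0.50237252302135
```

View pics/w3.png

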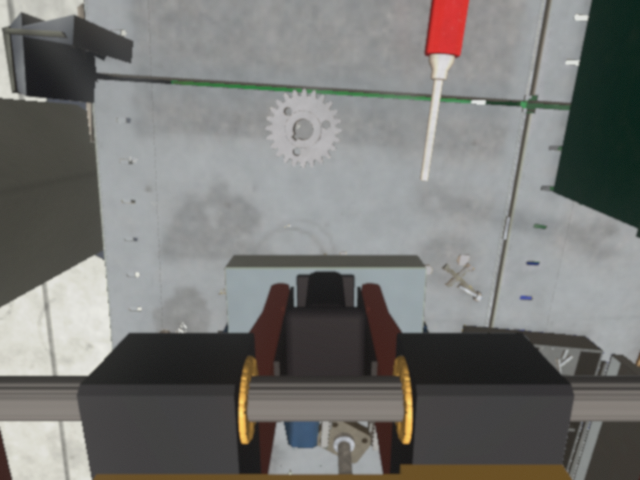

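The gear at (303,128) is well ahead of the cover and the patch is free. Lowering and releasing.

```bash
python3 -m inch '[{"xyz":[0,0,3],"spin":0},{"xyz":[0,0,7],"spin":0},{"xyz":[0,0,11],"spin":0},{"xyz":[0,0,14],"spin":0},{"xyz":[0,0,16],"spin":0},{"xyz":[0,0,16.8],"spin":0},{"xyz":[0,0,17.2],"spin":0},{"xyz":[0,0,17.4],"spin":0},{"xyz":[0,0,17.4],"spin":0}]' 1; python3 -m inch '[{"xyz":[0,0,0],"spin":0},{"xyz":[0,0,0],"spin":0},{"xyz":[0,0,0],"spin":0},{"xyz":[0,0,0],"spin":0},{"xyz":[0,0,0],"spin":0},{"xyz":[0,0,0],"spin":0},{"xyz":[0,0,0],"spin":0},{"xyz":[0,0,0],"spin":0},{"xyz":[0,0,0],"spin":0},{"xyz":[0,0,0],"spin":0},{"xyz":[0,0,0],"spin":0},{"xyz":[0,0,0],"spin":0}]' 0;  python3 -m inch '[{"xyz":[0,0,-2],"spin":0},{"xyz":[0,0,-6],"spin":0},{"xyz":[0,0,-11],"spin":0},{"xyz":[0,0,-16],"spin":0},{"xyz":[0,0,-18],"spin":0},{"xyz":[0,0,-18],"spin":0},{"xyz":[0,0,-18],"spin":0}]' 0
python3 - <<'E'
from h import *
o=ctrl.get_obs();np.save("w4.npy",np.r_[o["ee_pos"],o["orientation"]])
cv2.imwrite("pics/w4.png",ctrl.get_image("wrist")[...,::-1]);cv2.imwrite("pics/t4.png",ctrl.get_image("top")[...,::-1])
E
```

```text
t: 6.95
ee_pos: [415.1, 320.9, 24.9]
orientation: [-1.488, -2.765, 0.0]
ft_force: [0.0, -0.4, -2.0]
width: 25.7
t: 8.15
ee_pos: [415.1, 320.9, 24.9]
orientation: [-1.488, -2.765, 0.0]
ft_force: [0.9, -0.5, 0.5]
width: 87.6
t: 8.85
ee_pos: [415.1, 320.7, 204.7]
orientation: [-1.488, -2.765, 0.0]
ft_force: [0.0, -0.4, -0.0]
width: 88.0
```

View pics/w4.png

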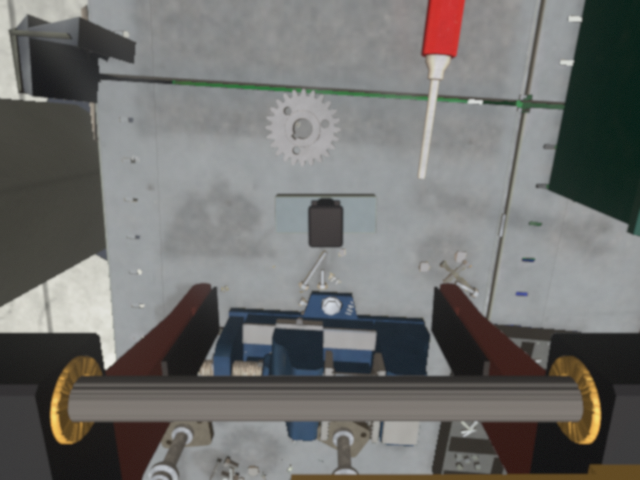

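The cover stands square at (326,222), clear of the gear and vice. Now above spindle B (nearer the mouth).

```bash
cat > foot.py <<'E'
from h import *
import sys
x,y,name=float(sys.argv[1]),float(sys.argv[2]),sys.argv[3]
o=ctrl.get_obs();c=cam("wrist",o);im=ctrl.get_image("wrist")[...,::-1];cv2.imwrite(f"pics/{name}.png",im)
# rectify plane z=12, 2px/mm, 120mm square about (x,y)
q=np.float32([[x-60,y-60],[x+60,y-60],[x+60,y+60],[x-60,y+60]])
s=np.float32([proj(c,(*p,12)) for p in q]);H=cv2.getPerspectiveTransform(s,np.float32([[0,0],[240,0],[240,240],[0,240]]))
r=cv2.warpPerspective(im,H,(240,240));b,g,rd=[r[...,i].astype(int) for i in range(3)]
m=((rd-b)>10).astype(np.uint8)
m=cv2.morphologyEx(cv2.morphologyEx(m,cv2.MORPH_OPEN,np.ones((3,3))),cv2.MORPH_CLOSE,np.ones((15,15)))
cs=max(cv2.findContours(m,0,1)[0],key=cv2.contourArea)
(cx,cy),(w,h),a=cv2.minAreaRect(cs)
cx,cy=x-60+cx/2,y-60+cy/2
print("foot centre",cx,cy,"size",w/2,h/2,"short axis yaw",(a if w<h else a+90)%180)
cv2.imwrite(f"pics/{name}_r.png",np.hstack([cv2.resize(r,(480,480)),cv2.resize(cv2.cvtColor(m*255,8),(320,480))]))
toolmove([cx,cy,25],float(sys.argv[4]) if len(sys.argv)>4 else None)
E
python3 -m inch '[{"xyz":[-5,-2.5,0],"spin":0},{"xyz":[-10,-5,0],"spin":0},{"xyz":[-15,-7.5,0],"spin":0},{"xyz":[-18,-9.2,0],"spin":0},{"xyz":[-19.5,-10,0],"spin":0},{"xyz":[-19.5,-10,0],"spin":0},{"xyz":[-19.5,-10,0],"spin":0}]' 0; python3 foot.py 439.5 102.5 w5
```

```text
t: 9.65
ee_pos: [437.9, 102.2, 202.3]
orientation: [-1.488, -2.761, 0.007]
ft_force: [0.0, -0.2, -0.7]
width: 87.6
foot centre 419.1115417480469 62.89230918884277 size 51.2640495300293 36.4417610168457 short axis yaw 127.87498474121094
ee [438.  102.8 202.5] yaw 123.42620990788839 t 9.7 w 88.02137543168395 F [-0.3 -0.6 -0. ]
shift cm [-2.3 -3.7 17.8] spin None
```

View pics/w5_r.png

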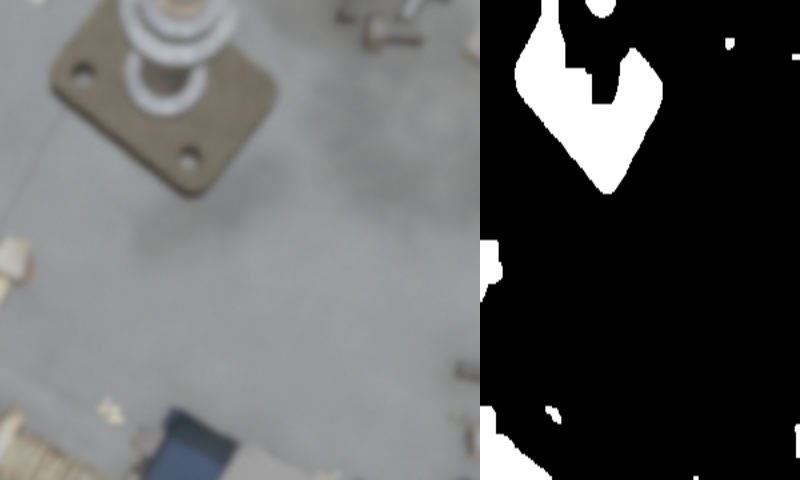

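The spindle has been knocked, and now stands around (419,63). Re-measuring centred on it.

```bash
python3 foot.py 419 63 w6; python3 - <<'E'
from h import *
im=cv2.imread("pics/w6.png");g=cv2.cvtColor(im,6)
c=cam("wrist")
for z in (12,22,54,86): print(z,proj(c,(419,63,z)))
E
```

```text
foot centre 420.01829528808594 63.414634704589844 size 49.42900085449219 36.38848876953125 short axis yaw 128.65980529785156
ee [438.1 103.1 202.7] yaw 123.48104527694757 t 9.75 w 88.05216625279044 F [-0.1 -0.9 -1.1]
shift cm [-2.4 -3.6 17.8] spin None
12 [280.9 239.5]
22 [279.7 242.6]
54 [275.2 253.8]
86 [269.7 267.3]
```

View pics/w6.png

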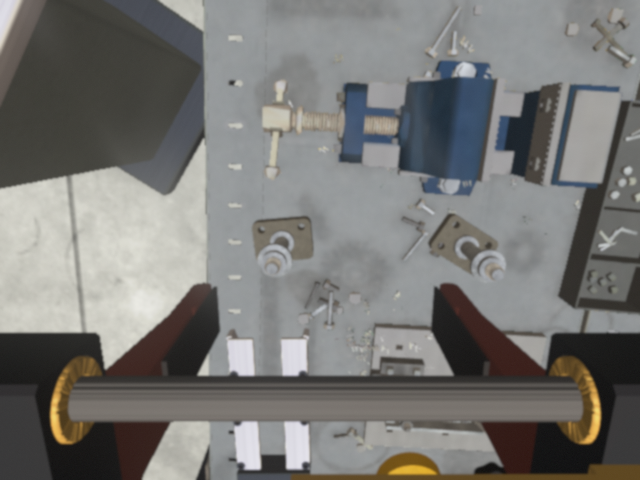

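Two spindles in all. B is at (282,237) px = (420,63) with x axis at 128.7°. A is at (467,245) px. Grasping B.

```bash
python3 -m inch '[{"xyz":[-2.35,-3.65,2],"spin":-5.2},{"xyz":[-2.35,-3.65,5],"spin":-5.2},{"xyz":[-2.35,-3.65,9],"spin":-5.2},{"xyz":[-2.35,-3.65,13],"spin":-5.2},{"xyz":[-2.35,-3.65,16],"spin":-5.2},{"xyz":[-2.35,-3.65,17.5],"spin":-5.2},{"xyz":[-2.35,-3.65,17.85],"spin":-5.2},{"xyz":[-2.35,-3.65,17.85],"spin":-5.2}]' 0; python3 -m inch '[{"xyz":[0,0,0],"spin":0},{"xyz":[0,0,0],"spin":0},{"xyz":[0,0,0],"spin":0},{"xyz":[0,0,0],"spin":0},{"xyz":[0,0,0],"spin":0},{"xyz":[0,0,0],"spin":0},{"xyz":[0,0,0],"spin":0},{"xyz":[0,0,0],"spin":0},{"xyz":[0,0,0],"spin":0},{"xyz":[0,0,0],"spin":0},{"xyz":[0,0,0],"spin":0},{"xyz":[0,0,0],"spin":0},{"xyz":[0,0,0],"spin":0},{"xyz":[0,0,0],"spin":0}]' 1; python3 - <<'E'
from h import *
u=np.array([np.cos(np.radians(-56.4)),np.sin(np.radians(-56.4))]);M=np.array([457,-19.5])
for d in(-45,-10,30,60,102): toolmove([*(M+d*u),25],123.6)
E
```

```text
t: 10.55
ee_pos: [419.5, 64.0, 23.9]
orientation: [-1.356, -2.828, 0.006]
ft_force: [0.2, -0.0, 0.3]
width: 87.6
t: 11.95
ee_pos: [419.4, 63.9, 23.9]
orientation: [-1.356, -2.828, 0.007]
ft_force: [-1.1, -0.3, 2.6]
width: 22.4
ee [419.4  63.9  23.9] yaw 128.76893782323612 t 11.95 w 22.421099352786143 F [-1.1 -0.3  2.6]
shift cm [-4.4 -1.9 -0.1] spin 5.168937823236121
ee [419.4  63.9  23.9] yaw 128.76893782323612 t 11.95 w 22.421099352786143 F [-1.1 -0.3  2.6]
shift cm [-7.9 -2.2 -0.1] spin 5.168937823236121
ee [419.4  63.9  23.9] yaw 128.76893782323612 t 11.95 w 22.421099352786143 F [-1.1 -0.3  2.6]
shift cm [-11.8  -2.6  -0.1] spin 5.168937823236121
ee [419.4  63.9  23.9] yaw 128.76893782323612 t 11.95 w 22.421099352786143 F [-1.1 -0.3  2.6]
shift cm [-14.8  -2.8  -0.1] spin 5.168937823236121
ee [419.4  63.9  23.9] yaw 128.76893782323612 t 11.95 w 22.421099352786143 F [-1.1 -0.3  2.6]
shift cm [-19.   -3.2  -0.1] spin 5.168937823236121
```

```bash
python3 -m inch '[{"xyz":[0,0,-0.15],"spin":0},{"xyz":[-1.5,-0.6,-0.15],"spin":2},{"xyz":[-3,-1.3,-0.15],"spin":4},{"xyz":[-4.4,-1.9,-0.15],"spin":5.2},{"xyz":[-4.4,-1.9,-0.15],"spin":5.2}]' 1; python3 foot.py 432 18 w7; python3 - <<'E'
from h import *
from h import *
u=np.array([np.cos(np.radians(-56.4)),np.sin(np.radians(-56.4))]);M=np.array([457,-19.5])
for d in(-10,102): toolmove([*(M+d*u),25],123.6)
E
```

```text
t: 12.45
ee_pos: [432.8, 16.7, 25.4]
orientation: [-1.486, -2.763, 0.006]
ft_force: [0.4, -0.3, -1.5]
width: 22.4
foot centre 450.5341796875 0.39092254638671875 size 75.09112548828125 86.7776107788086 short axis yaw 21.709882736206055
ee [432.3  17.3  25.4] yaw 123.49341050104405 t 12.5 w 22.256213068870377 F [ 0.  -0.1 -1.3]
shift cm [-2.4  0.6  0. ] spin None
ee [432.3  17.3  25.4] yaw 123.49341050104405 t 12.5 w 22.256213068870377 F [ 0.  -0.1 -1.3]
shift cm [-3.4  0.   0. ] spin -0.10658949895594105
ee [432.3  17.3  25.4] yaw 123.49341050104405 t 12.5 w 22.256213068870377 F [ 0.  -0.1 -1.3]
shift cm [-14.6   0.1   0. ] spin -0.10658949895594105
```

View pics/w7.png

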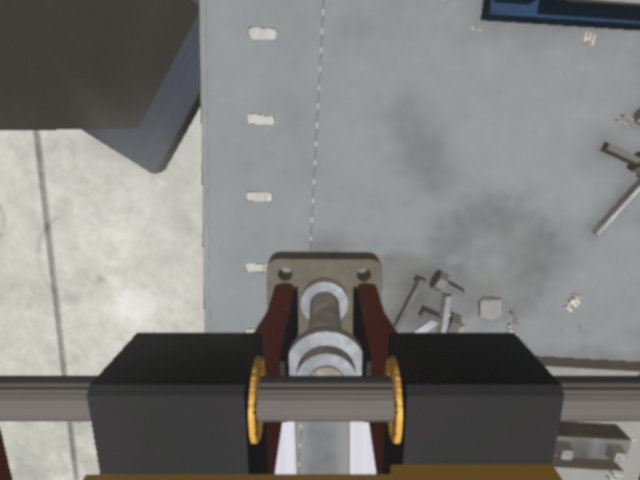

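The foot is square to the view (270–380 px) and centred on the lips seen below it. Sliding it in to about 95 mm depth.

```bash
python3 -m inch '[{"xyz":[-1.2,0,0],"spin":0},{"xyz":[-2.4,0,0],"spin":0},{"xyz":[-3.4,0,0],"spin":0},{"xyz":[-4.2,0,0],"spin":0},{"xyz":[-5,0,0],"spin":0}]' 1; python3 -m inch '[{"xyz":[-1,0,0],"spin":0},{"xyz":[-2,0,0],"spin":0},{"xyz":[-3,0,0],"spin":0},{"xyz":[-4,0,0],"spin":0},{"xyz":[-5,0,0],"spin":0},{"xyz":[-6,0,0],"spin":0},{"xyz":[-7,0,0],"spin":0},{"xyz":[-8,0,0],"spin":0},{"xyz":[-8.9,0,0],"spin":0},{"xyz":[-8.9,0,0],"spin":0}]' 1
```

```text
t: 13.0
ee_pos: [460.3, -25.0, 25.2]
orientation: [-1.485, -2.763, 0.007]
ft_force: [-0.1, 0.2, -1.3]
width: 22.3
t: 14.0
ee_pos: [510.5, -100.3, 25.1]
orientation: [-1.487, -2.763, 0.006]
ft_force: [0.1, -0.2, -1.2]
width: 22.4
```

No contact forces. Lowering 1.2 mm, releasing, rising, and going over spindle A.

```bash
python3 -m inch '[{"xyz":[0,0,0.12],"spin":0},{"xyz":[0,0,0.12],"spin":0},{"xyz":[0,0,0.12],"spin":0}]' 1; python3 -m inch '[{"xyz":[0,0,0],"spin":0},{"xyz":[0,0,0],"spin":0},{"xyz":[0,0,0],"spin":0},{"xyz":[0,0,0],"spin":0},{"xyz":[0,0,0],"spin":0},{"xyz":[0,0,0],"spin":0},{"xyz":[0,0,0],"spin":0},{"xyz":[0,0,0],"spin":0},{"xyz":[0,0,0],"spin":0},{"xyz":[0,0,0],"spin":0}]' 0;  python3 -m inch '[{"xyz":[0,0,-2],"spin":0},{"xyz":[0,0,-6],"spin":0},{"xyz":[0,0,-11],"spin":0},{"xyz":[0,0,-16],"spin":0},{"xyz":[0,0,-20],"spin":0},{"xyz":[0,0,-20],"spin":0},{"xyz":[0,0,-20],"spin":0}]' 0
python3 - <<'E'
from h import *
toolmove([548,142,222],123.5)
E
```

```text
t: 14.3
ee_pos: [510.2, -100.1, 24.0]
orientation: [-1.486, -2.763, 0.007]
ft_force: [-0.9, -1.7, 3.0]
width: 22.8
t: 15.3
ee_pos: [510.2, -100.1, 24.0]
orientation: [-1.486, -2.763, 0.006]
ft_force: [0.1, 0.3, -0.2]
width: 87.9
t: 16.0
ee_pos: [511.6, -99.8, 224.9]
orientation: [-1.487, -2.765, 0.005]
ft_force: [-0.3, -0.1, -0.4]
width: 87.6
ee [511.6 -99.8 224.9] yaw 123.446343891973 t 16.0 w 87.60621094420559 F [-0.3 -0.1 -0.4]
shift cm [18.2 16.4  0.2] spin -0.05365610802699905
```

```bash
python3 -m inch '[{"xyz":[3,2.7,0],"spin":0},{"xyz":[6,5.4,0],"spin":0},{"xyz":[9,8.1,0],"spin":0},{"xyz":[12,10.8,0],"spin":0},{"xyz":[15,13.5,0],"spin":0},{"xyz":[17.2,15.5,0],"spin":0},{"xyz":[18.2,16.4,0],"spin":0},{"xyz":[18.2,16.4,0],"spin":0},{"xyz":[18.2,16.4,0],"spin":0}]' 0; python3 foot.py 548 142 w8
```

```text
t: 16.9
ee_pos: [547.4, 141.5, 223.1]
orientation: [-1.486, -2.764, 0.008]
ft_force: [-1.1, 0.0, 0.3]
width: 88.2
foot centre 552.1245498657227 144.3962631225586 size 49.12718200683594 37.07671356201172 short axis yaw 91.21887528896332
ee [547.6 141.1 223.4] yaw 123.40453169631996 t 16.95 w 88.09742256868351 F [-0.2 -0.6  0.7]
shift cm [ 0.   0.7 19.8] spin None
```

View pics/w8.png

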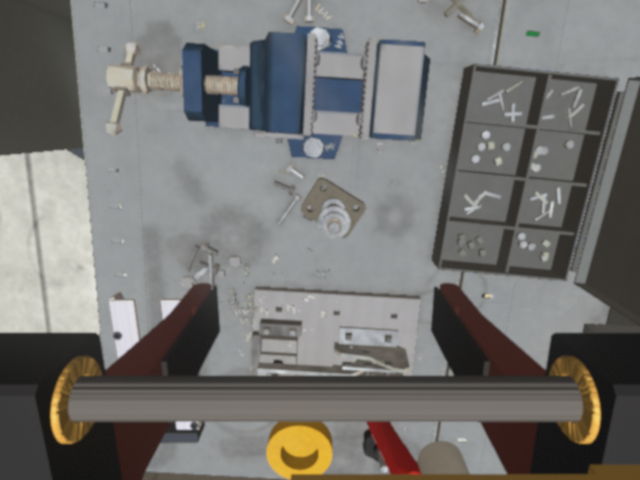

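Spindle A is at (333,207) px = about (551,144), with its x axis at 91°. I'll grip at the present yaw, keeping the gripper body parallel to the vice, and turn it during the carry.

```bash
python3 -m inch '[{"xyz":[0.05,0.5,3],"spin":0},{"xyz":[0.05,0.5,7],"spin":0},{"xyz":[0.05,0.5,11],"spin":0},{"xyz":[0.05,0.5,15],"spin":0},{"xyz":[0.05,0.5,18],"spin":0},{"xyz":[0.05,0.5,19.5],"spin":0},{"xyz":[0.05,0.5,19.9],"spin":0},{"xyz":[0.05,0.5,19.9],"spin":0}]' 0; python3 -m inch '[{"xyz":[0,0,0],"spin":0},{"xyz":[0,0,0],"spin":0},{"xyz":[0,0,0],"spin":0},{"xyz":[0,0,0],"spin":0},{"xyz":[0,0,0],"spin":0},{"xyz":[0,0,0],"spin":0},{"xyz":[0,0,0],"spin":0},{"xyz":[0,0,0],"spin":0},{"xyz":[0,0,0],"spin":0},{"xyz":[0,0,0],"spin":0},{"xyz":[0,0,0],"spin":0},{"xyz":[0,0,0],"spin":0},{"xyz":[0,0,0],"spin":0},{"xyz":[0,0,0],"spin":0}]' 1; python3 -m inch '[{"xyz":[0,0,-1],"spin":0},{"xyz":[0,0,-3],"spin":0},{"xyz":[0,0,-6],"spin":0},{"xyz":[0,0,-9],"spin":0},{"xyz":[0,0,-12],"spin":0},{"xyz":[0,0,-12],"spin":0}]' 1;python3 - <<'E'
from h import *
u=np.array([np.cos(np.radians(-56.4)),np.sin(np.radians(-56.4))]);M=np.array([457,-19.5])
for d in(-50,): toolmove([*(M+d*u),50],156)
E
```

```text
t: 17.75
ee_pos: [550.8, 143.2, 24.8]
orientation: [-1.489, -2.763, 0.008]
ft_force: [0.8, -0.0, 0.4]
width: 87.9
t: 19.15
ee_pos: [550.9, 143.2, 24.8]
orientation: [-1.489, -2.763, 0.007]
ft_force: [1.0, 0.7, 0.8]
width: 21.7
t: 19.75
ee_pos: [553.8, 144.1, 149.1]
orientation: [1.489, 2.763, -0.0]
ft_force: [0.2, 0.4, -1.4]
width: 22.2
ee [553.8 144.1 149.1] yaw 123.35737406415467 t 19.75 w 22.246366764477724 F [ 0.2  0.4 -1.4]
shift cm [ -3.3 -17.1   9.9] spin -32.64262593584533
```

```bash
python3 -m inch '[{"xyz":[-0.5,-2.5,0],"spin":-4},{"xyz":[-1,-5.5,0],"spin":-10},{"xyz":[-1.6,-8.5,0],"spin":-17},{"xyz":[-2.2,-11.5,0],"spin":-24},{"xyz":[-2.8,-14.5,2],"spin":-30},{"xyz":[-3.3,-17,5],"spin":-32.6},{"xyz":[-3.3,-17.1,8],"spin":-32.6},{"xyz":[-3.3,-17.1,10],"spin":-32.6},{"xyz":[-3.3,-17.1,10],"spin":-32.6}]' 1;python3 - <<'E'
from h import *
u=np.array([np.cos(np.radians(-56.4)),np.sin(np.radians(-56.4))]);M=np.array([457,-19.5])
for d in(-50,50): toolmove([*(M+d*u),26.3],156)
cv2.imwrite("pics/w9.png",ctrl.get_image("wrist")[...,::-1])
E
```

```text
t: 20.65
ee_pos: [426.6, 22.1, 46.6]
orientation: [-0.654, -3.069, 0.003]
ft_force: [-0.1, 0.2, -1.2]
width: 21.8
ee [426.6  22.1  46.6] yaw 155.9264297439323 t 20.65 w 21.801721149421745 F [-0.1  0.2 -1.2]
shift cm [-0.2  0.1  2. ] spin -0.07357025606771117
ee [426.6  22.1  46.6] yaw 155.9264297439323 t 20.65 w 21.801721149421745 F [-0.1  0.2 -1.2]
shift cm [-8.7 -5.2  2. ] spin -0.07357025606771117
```

View pics/w9.png

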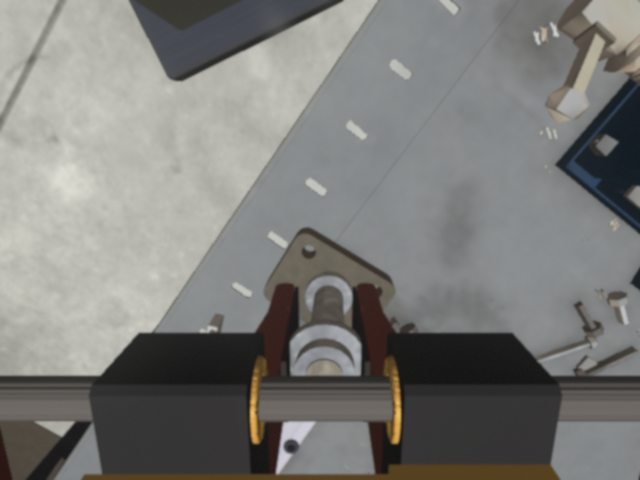

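The foot's far edge runs from about (312,231) to (386,272). Checking its angle against the track's 33.6°.

```bash
python3 - <<'E'
from h import *
c=cam("wrist");im=cv2.imread("pics/w9.png").astype(int)
# edge points: brown starts along columns
pts=[]
for u in range(318,382,4):
    col=im[200:300,u];d=(col[:,2]-col[:,0])>8
    v=np.where(d)[0]
    if len(v): pts.append((u,200+v[0]-.5))
P=np.array([ray(c,p,33.8)[:2] for p in pts]);k=np.polyfit(P[:,0],P[:,1],1);print(pts[::4],np.degrees(np.arctan(k[0])),np.abs(np.polyval(k,P[:,0])-P[:,1]).max())
o=ctrl.get_obs();n=np.array([np.sin(np.arctan(k[0])),-np.cos(np.arctan(k[0]))]);print("edge to axis",(o["ee_pos"][:2]-P.mean(0))@n)
E
```

```text
[(318, np.float64(233.5)), (334, np.float64(242.5)), (350, np.float64(252.5)), (366, np.float64(262.5))] 33.8636692434593 0.3453329723087748
edge to axis 21.01600476985848
```

Aligned to 0.3°. Lowering and sliding in to 50 mm.

```bash
python3 -m inch '[{"xyz":[-0.2,0.1,0.7],"spin":0},{"xyz":[-0.2,0.1,1.4],"spin":0},{"xyz":[-0.2,0.1,2.0],"spin":0},{"xyz":[-1.05,-0.43,2.0],"spin":0},{"xyz":[-1.9,-0.96,2.0],"spin":0},{"xyz":[-2.75,-1.49,2.0],"spin":0},{"xyz":[-3.6,-2.02,2.0],"spin":0},{"xyz":[-4.45,-2.55,2.0],"spin":0}]' 1; python3 - <<'E'
from h import *
u=np.array([np.cos(np.radians(-56.4)),np.sin(np.radians(-56.4))]);M=np.array([457,-19.5])
toolmove([*(M+50*u),26],156)
E
```

```text
t: 21.5
ee_pos: [458.5, -20.1, 27.9]
orientation: [-0.655, -3.071, 0.003]
ft_force: [-0.5, 1.2, -4.7]
width: 21.7
ee [458.5 -20.1  27.9] yaw 155.91303959998245 t 21.5 w 21.661696017950938 F [-0.5  1.2 -4.7]
shift cm [-4.1 -2.7  0.2] spin -0.08696040001754568
```

```bash
python3 -m inch '[{"xyz":[0,0,0.2],"spin":0},{"xyz":[0,0,0.2],"spin":0},{"xyz":[-0.8,-0.5,0.2],"spin":0},{"xyz":[-1.6,-1.05,0.2],"spin":0},{"xyz":[-2.4,-1.6,0.2],"spin":0},{"xyz":[-3.2,-2.1,0.2],"spin":0},{"xyz":[-4.1,-2.7,0.2],"spin":0},{"xyz":[-4.1,-2.7,0.2],"spin":0}]' 1
```

```text
t: 22.3
ee_pos: [486.2, -62.8, 26.1]
orientation: [0.657, 3.072, -0.003]
ft_force: [0.3, -0.4, -0.8]
width: 21.8
```

```bash
python3 -m inch '[{"xyz":[0,0,0.13],"spin":0},{"xyz":[0,0,0.13],"spin":0},{"xyz":[0,0,0.13],"spin":0}]' 1; python3 -m inch '[{"xyz":[0,0,0],"spin":0},{"xyz":[0,0,0],"spin":0},{"xyz":[0,0,0],"spin":0},{"xyz":[0,0,0],"spin":0},{"xyz":[0,0,0],"spin":0},{"xyz":[0,0,0],"spin":0},{"xyz":[0,0,0],"spin":0},{"xyz":[0,0,0],"spin":0},{"xyz":[0,0,0],"spin":0},{"xyz":[0,0,0],"spin":0}]' 0;  python3 -m inch '[{"xyz":[0,0,-2],"spin":4},{"xyz":[0,0,-6],"spin":10},{"xyz":[0,0,-11],"spin":18},{"xyz":[0,0,-16],"spin":26},{"xyz":[0,0,-18],"spin":32.4},{"xyz":[0,0,-18],"spin":32.4},{"xyz":[0,0,-18],"spin":32.4}]' 0
python3 - <<'E'
from h import *
o=ctrl.get_obs();np.save("w10.npy",np.r_[o["ee_pos"],o["orientation"]])
cv2.imwrite("pics/w10.png",ctrl.get_image("wrist")[...,::-1])
toolmove([415.1,320.8,202],123.4)
E
```

```text
t: 22.6
ee_pos: [486.1, -62.5, 24.8]
orientation: [0.657, 3.072, -0.003]
ft_force: [0.2, 0.1, 1.6]
width: 21.8
t: 23.6
ee_pos: [486.1, -62.6, 24.8]
orientation: [0.657, 3.072, -0.003]
ft_force: [0.6, -0.0, 0.2]
width: 87.9
t: 24.3
ee_pos: [485.9, -62.2, 204.6]
orientation: [1.484, 2.768, -0.002]
ft_force: [-0.7, -0.5, -0.1]
width: 87.8
ee [485.3 -62.2 203.7] yaw 123.58913187851238 t 24.35 w 87.79935252855694 F [-0.2 -0.1 -1. ]
shift cm [35.8 15.3  0.1] spin 0.18913187851237012
```

View pics/w10.png

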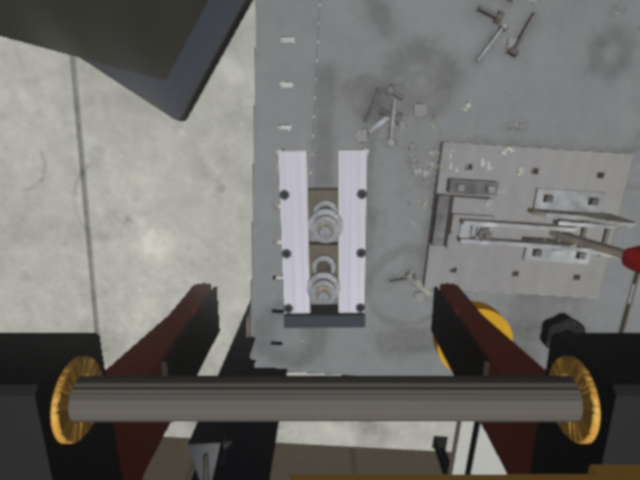

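Both spindles stand upright in the slot, at (325,220) and (323,285). The mouth is at y≈151 and clear. That was my 16th view, so the rest is numeric only. Measuring the mouth and the cover's current place.

```bash
python3 - <<'E'
from h import *
s=np.load("w10.npy");c=cam("wrist",dict(ee_pos=s[:3],orientation=s[3:]))
im=cv2.imread("pics/w10.png").astype(int);w=im.min(2)>175
mid=[]
for v in (165,175,208,225,270):
    r=np.where(w[v,265:380])[0]+265;lo=r[r<315];hi=r[r>330]
    p=[ray(c,(x,v),20.5) for x in(lo[0]-.5,hi[-1]+.5)];mid.append(((p[0]+p[1])/2)[:2]);print(v,lo[0],lo[-1],hi[0],hi[-1],mid[-1])
mid=np.array(mid);d=np.linalg.svd(mid-mid.mean(0))[2][0];print("track yaw",np.degrees(np.arctan2(d[1],d[0]))%180)
e=[]
for u in (288,296,302,345,352,360):
    vv=np.where(w[130:190,u])[0];e.append(ray(c,(u,130+vv[0]-.5),20.5)[:2])
e=np.array(e);print("mouth edge pts",e.round(1).tolist(),"mid",(e[:3].mean(0)+e[3:].mean(0))/2,"yaw",np.degrees(np.arctan2(*(e[3:].mean(0)-e[:3].mean(0))[::-1])))
# cover from w4
s=np.load("w4.npy");c=cam("wrist",dict(ee_pos=s[:3],orientation=s[3:]))
g=cv2.imread("pics/w4.png").astype(int).sum(2)
dk=(g[190:260,295:360]<200).astype(np.uint8);ys,xs=np.where(dk);print("head px",xs.min()+295,xs.max()+295,ys.min()+190,ys.max()+190)
E
```

```text
165 280 305 339 365 [462.4 -30. ]
175 280 305 339 365 [466.8 -36.6]
208 281 306 340 364 [481.6 -59. ]
225 282 306 344 364 [489.9 -70.7]
270 283 307 340 363 [ 511.6 -103.6]
track yaw 123.83623380303686
mouth edge pts [[433.8, -36.3], [439.1, -32.8], [443.0, -30.2], [471.4, -11.3], [475.6, -7.6], [480.8, -4.1]] mid [457.3 -20.4] yaw 34.267230300434385
head px 309 341 199 245
```

Mouth at (457.3,-20.4), yaw 123.8°, which agrees with the first measurement. The cover gets regrasped at its release pose and returned to its original pose.

```bash
python3 -m inch '[{"xyz":[4,1.7,0],"spin":0},{"xyz":[8,3.4,0],"spin":0},{"xyz":[12.5,5.3,0],"spin":0},{"xyz":[17,7.3,0],"spin":0},{"xyz":[21.5,9.2,0],"spin":0},{"xyz":[26,11.1,0],"spin":0},{"xyz":[30,12.8,0],"spin":0},{"xyz":[33,14.1,0],"spin":0},{"xyz":[35,15,0],"spin":0},{"xyz":[35.8,15.3,0],"spin":0},{"xyz":[35.8,15.3,0],"spin":0},{"xyz":[35.8,15.3,0],"spin":0}]' 0; python3 - <<'E'
from h import *
o=ctrl.get_obs();c=cam("wrist",o);im=ctrl.get_image("wrist")[...,::-1];cv2.imwrite("pics/w11.png",im)
g=im.astype(int).sum(2);a=proj(c,(415,321,63)).astype(int);print(a)
y0,x0=a[1]-50,a[0]-50;d=cv2.connectedComponentsWithStats((g[y0:y0+100,x0:x0+100]<200).astype(np.uint8))[2];b=d[1+d[1:,4].argmax()];print("head px",b[0]+x0,b[0]+b[2]+x0,b[1]+y0,b[1]+b[3]+y0,b[4])
print("head centre at z63",ray(c,(x0+b[0]+b[2]/2,y0+b[1]+b[3]/2),63))
toolmove([415.1,320.9,24.9],123.4)
E
```

```text
t: 25.55
ee_pos: [414.3, 319.6, 202.3]
orientation: [-1.483, -2.767, 0.007]
ft_force: [1.2, 0.1, 0.0]
width: 87.6
[327 225]
head px 312 345 199 246 1233
head centre at z63 [414.4 323.5  63. ]
ee [414.5 319.4 202.6] yaw 123.56488404664164 t 25.6 w 87.91284423866828 F [ 0.2 -0.1  0.1]
shift cm [ 0.1  0.2 17.8] spin 0.1648840466416317
```

Cover still in place. Descending, gripping, lifting.

```bash
python3 -m inch '[{"xyz":[0.1,0.15,4],"spin":0.1},{"xyz":[0.1,0.15,8],"spin":0.1},{"xyz":[0.1,0.15,12],"spin":0.1},{"xyz":[0.1,0.15,15],"spin":0.1},{"xyz":[0.1,0.15,17],"spin":0.1},{"xyz":[0.1,0.15,17.8],"spin":0.1},{"xyz":[0.1,0.15,17.8],"spin":0.1},{"xyz":[0.1,0.15,17.8],"spin":0.1}]' 0; python3 -m inch '[{"xyz":[0,0,0],"spin":0},{"xyz":[0,0,0],"spin":0},{"xyz":[0,0,0],"spin":0},{"xyz":[0,0,0],"spin":0},{"xyz":[0,0,0],"spin":0},{"xyz":[0,0,0],"spin":0},{"xyz":[0,0,0],"spin":0},{"xyz":[0,0,0],"spin":0},{"xyz":[0,0,0],"spin":0},{"xyz":[0,0,0],"spin":0},{"xyz":[0,0,0],"spin":0},{"xyz":[0,0,0],"spin":0},{"xyz":[0,0,0],"spin":0},{"xyz":[0,0,0],"spin":0}]' 1; python3 -m inch '[{"xyz":[0,0,-1],"spin":0},{"xyz":[0,0,-4],"spin":0},{"xyz":[0,0,-8],"spin":0},{"xyz":[0,0,-12],"spin":0},{"xyz":[0,0,-16],"spin":0},{"xyz":[0,0,-17.5],"spin":0},{"xyz":[0,0,-17.5],"spin":0}]' 1; python3 - <<'E'
from h import *
toolmove([460.6,-26.6,200],123.5)
E
```

```text
t: 26.4
ee_pos: [415.3, 320.6, 25.4]
orientation: [-1.488, -2.765, 0.004]
ft_force: [-0.4, 0.4, 0.5]
width: 87.3
t: 27.8
ee_pos: [415.2, 320.5, 25.4]
orientation: [-1.488, -2.765, 0.005]
ft_force: [-0.1, -0.2, -1.4]
width: 25.7
t: 28.5
ee_pos: [417.0, 321.9, 203.7]
orientation: [1.488, 2.765, 0.004]
ft_force: [0.2, 0.5, -2.2]
width: 25.3
ee [417.  321.9 203.7] yaw 123.42723372581654 t 28.5 w 25.25693072466964 F [ 0.2  0.5 -2.2]
shift cm [-31.5 -15.6   0.3] spin -0.07276627418346493
```

```bash
python3 -m inch '[{"xyz":[-2,-1,0],"spin":0},{"xyz":[-5,-2.5,0],"spin":0},{"xyz":[-9,-4.5,0],"spin":0},{"xyz":[-13,-6.4,0],"spin":0},{"xyz":[-17,-8.4,0],"spin":0},{"xyz":[-21,-10.4,0],"spin":0},{"xyz":[-25,-12.4,0],"spin":0},{"xyz":[-28,-13.9,0],"spin":0},{"xyz":[-30.5,-15.1,0],"spin":0},{"xyz":[-31.5,-15.6,0],"spin":0},{"xyz":[-31.5,-15.6,0],"spin":0},{"xyz":[-31.5,-15.6,0],"spin":0}]' 1; python3 - <<'E'
from h import *
toolmove([460.6,-26.6,60],123.5)
E
```

```text
t: 29.7
ee_pos: [459.8, -26.4, 202.7]
orientation: [-1.489, -2.766, -0.004]
ft_force: [0.3, 1.0, -1.5]
width: 25.5
ee [459.8 -26.4 202.7] yaw 123.40996659992938 t 29.7 w 25.519668074099915 F [ 0.3  1.  -1.5]
shift cm [-0.1  0.  14.3] spin -0.09003340007062377
```

```bash
python3 -m inch '[{"xyz":[0,0,3],"spin":-0.1},{"xyz":[0,0,7],"spin":-0.1},{"xyz":[0,0,11],"spin":-0.1},{"xyz":[0,0,13.5],"spin":-0.1},{"xyz":[0,0,14.3],"spin":-0.1},{"xyz":[0,0,14.3],"spin":-0.1},{"xyz":[0,0,14.3],"spin":-0.1}]' 1; python3 - <<'E'
from h import *
toolmove([460.6,-26.6,30.5],123.6)
E
```

```text
t: 30.4
ee_pos: [460.6, -25.5, 60.6]
orientation: [1.485, 2.767, 0.004]
ft_force: [0.7, 0.2, -1.2]
width: 25.5
ee [460.6 -25.5  60.6] yaw 123.56178645283566 t 30.4 w 25.511830365323668 F [ 0.7  0.2 -1.2]
shift cm [-0.1 -0.1  3. ] spin -0.03821354716433234
```

```bash
python3 -m inch '[{"xyz":[-0.1,-0.05,0.8],"spin":0},{"xyz":[-0.1,-0.05,1.6],"spin":0},{"xyz":[-0.1,-0.05,2.2],"spin":0},{"xyz":[-0.1,-0.05,2.7],"spin":0},{"xyz":[-0.1,-0.05,3],"spin":0},{"xyz":[-0.1,-0.05,3],"spin":0},{"xyz":[-0.1,-0.05,3],"spin":0}]' 1; python3 -m inch '[{"xyz":[0,0,0.03],"spin":0},{"xyz":[0,0,0.06],"spin":0},{"xyz":[0,0,0.06],"spin":0}]' 1
```

```text
t: 31.1
ee_pos: [460.8, -26.6, 30.5]
orientation: [1.485, 2.767, 0.004]
ft_force: [-0.1, -0.9, -2.1]
width: 25.7
t: 31.4
ee_pos: [460.9, -26.6, 30.0]
orientation: [1.485, 2.767, 0.004]
ft_force: [-0.1, 0.3, -0.3]
width: 25.7
```

```bash
python3 -m inch '[{"xyz":[0,0,0],"spin":0},{"xyz":[0,0,0],"spin":0},{"xyz":[0,0,0],"spin":0},{"xyz":[0,0,0],"spin":0},{"xyz":[0,0,0],"spin":0},{"xyz":[0,0,0],"spin":0},{"xyz":[0,0,0],"spin":0},{"xyz":[0,0,0],"spin":0},{"xyz":[0,0,0],"spin":0},{"xyz":[0,0,0],"spin":0},{"xyz":[0,0,0],"spin":0},{"xyz":[0,0,0],"spin":0}]' 0;  python3 -m inch '[{"xyz":[0,0,-2],"spin":0},{"xyz":[0,0,-6],"spin":0},{"xyz":[0,0,-11],"spin":0},{"xyz":[0,0,-16],"spin":0},{"xyz":[-2.5,0,-19],"spin":0},{"xyz":[-2.5,0,-19],"spin":0},{"xyz":[-2.5,0,-19],"spin":0}]' 0
python3 - <<'E'
from h import *
o=ctrl.get_obs();c=cam("wrist",o);im=ctrl.get_image("wrist")[...,::-1];cv2.imwrite("pics/w12.png",im)
s=np.load("w1.npy");c1=cam("wrist",dict(ee_pos=s[:3],orientation=s[3:]));im1=cv2.imread("pics/w1.png")
# rectify cover region (z=23.5) before/after and compare
def rect(im,c,z):
    q=np.float32([[400,-90],[520,-90],[520,30],[400,30]]);S=np.float32([proj(c,(*p,z)) for p in q])
    return cv2.warpPerspective(im,cv2.getPerspectiveTransform(S,np.float32([[0,0],[480,0],[480,480],[0,480]])),(480,480))
for n,i,k in(("before",im1,c1),("after",im,c)):
    g=rect(i,k,23.5).astype(int)
    m=((g[...,0]-g[...,2]>2)&(g.sum(2)>330)&(g.sum(2)<480)).astype(np.uint8)
    h=rect(i,k,67.5).astype(int).sum(2);d=cv2.connectedComponentsWithStats((h[100:400,100:400]<200).astype(np.uint8));j=1+d[2][1:,4].argmax();print(n,"head",400+(d[3][j]+100)*[.25,0]+[0,0] if 0 else (np.array([400,-90])+(d[3][j]+100)/4),"area",d[2][j,4]/16)
    (x,y),(w,hh),a=cv2.minAreaRect(np.argwhere(d[1]==j)[:,::-1].astype(np.float32));print("  head rect",w/4,hh/4,a)
    e=cv2.Canny(rect(i,k,23.5),40,120);L=cv2.HoughLinesP(e,1,np.pi/360,40,minLineLength=180,maxLineGap=25)
    for l in ([] if L is None else L[:6,0]): print("  line",np.array([400,-90,400,-90])+l/4,np.degrees(np.arctan2(l[3]-l[1],l[2]-l[0])))
E
```

```text
t: 32.6
ee_pos: [460.8, -26.6, 30.0]
orientation: [1.485, 2.767, 0.004]
ft_force: [0.1, 0.4, -0.0]
width: 87.9
t: 33.3
ee_pos: [474.2, -48.0, 220.2]
orientation: [1.486, 2.766, 0.005]
ft_force: [-0.8, -0.4, -0.8]
width: 87.5
before head [459.9 -26.2] area 768.4375
  head rect 24.507444381713867 33.368858337402344 34.07719421386719
after head [460.6 -25.7] area 766.875
  head rect 24.41265869140625 33.61292266845703 33.4078254699707
```

```bash
python3 - <<'E'
from h import *
o=ctrl.get_obs();c=cam("wrist",o);im=ctrl.get_image("wrist")[...,::-1]
s=np.load("w10.npy");c1=cam("wrist",dict(ee_pos=s[:3],orientation=s[3:]));im1=cv2.imread("pics/w10.png")
M=np.array([457.2,-20]);r=np.radians(-56.3);u=np.array([np.cos(r),np.sin(r)]);v=np.array([-u[1],u[0]])
def rect(im,c,z,x0,x1):
    q=[M+a*u+b*v for a,b in((x0,-20),(x1,-20),(x1,20),(x0,20))];S=np.float32([proj(c,(*p,z)) for p in q]);W=int((x1-x0)*4)
    return cv2.cvtColor(cv2.warpPerspective(im,cv2.getPerspectiveTransform(S,np.float32([[0,0],[W,0],[W,160],[0,160]])),(W,160)),6)
a=rect(im1,c1,70,30,120);b=rect(im,c,70,30,120)
for n,x in((52,(52)),(97,97)):
    i=(x-30)*4;t=a[20:140,max(0,i-56):i+56];R=cv2.matchTemplate(b,t,5);_,s_,_,l=cv2.minMaxLoc(R);print(n,"score",round(s_,3),"shift mm",(l[0]-max(0,i-56))/4,(l[1]-20)/4)
s0=cv2.imread("pics/side0.png");s1=ctrl.get_image("side")[...,::-1];cs=cam("side");p=proj(cs,(460.7,-26.5,64)).astype(int);print(p)
t=s0[p[1]-8:p[1]+22,p[0]-12:p[0]+12];R=cv2.matchTemplate(np.ascontiguousarray(s1[p[1]-25:p[1]+40,p[0]-30:p[0]+30]),t,5);_,sc,_,l=cv2.minMaxLoc(R);print("cover side",sc,l[0]-18,l[1]-17)
E
```

```text
52 score 0.952 shift mm 0.0 -0.25
97 score 0.978 shift mm -0.25 -0.25
[308 277]
cover side 0.8064696788787842 0 0
```

Spindles unmoved within 0.3 mm and the cover is back where it was in both views. Handing in.

```bash
python3 -c "
from workcell import ctrl
print(ctrl.close_job())"
```

```text
the job is handed in; nothing more can be done
None
```

I put both spindles away in the track, set the end cover back over the mouth, let go and handed the job in at about 33 s of the 210 s allowed. No verdict came back.

- **Spindles:** only two were there. I stood the cover to the left of the vice, then slid the spindles in to about 97 mm and 52 mm past the mouth. One had been knocked about 40 mm before I reached it, so I measured it again.
- **Last checks:** the cover's grip was within 1 mm and 1° of its starting pose in the wrist view. The side view showed no shift but matched less well (0.81), partly because things behind it had moved. The spindles had moved no more than 0.3 mm while the cover went back on. The gripper was open and clear at 220 mm.
- **What disagreed:** the fingers closed on the grip's wider head (25.5 mm) and the spindles' nuts (about 22 mm), not the web and shank, but both held. The second spindle's foot probably brushed a lip on the way in: about 5 N of downward force, gone after lowering 2 mm.
- **Not checked:** I had used all 16 picture views before the cover went back on, so that last part was checked by numbers only. I did not measure the knob, gear or tape roll at the end. I worked clear of all three, and the pictures showed nothing touching them.

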